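Seat the three-legged bracket on its stepped base and check that it does not rock

TASK

Pick up the metal bracket that has one long leg and two short ones, standing half on the slide box, and set it down gently, without dropping it, on the three dark pads of the stepped base plate, the way round in which it stands level. Let go, then check that it does not rock: with closed fingers press down lightly on its deck at the end over the long leg, and after that at the end over the two short legs. Leave it level on its pads, and leave the low bracket with four equal legs where it is.

Things in the scene. Friction and masses are not known exactly. Their poses are not given: they have to be found in the camera images.
- bracket_web (a point): Centre of the bracket's grip web, an upright lug on the middle of its deck: 36 mm long (x), 14 mm thick (y; grip across it), 48 mm high. This point is half-way up the web, 24 mm above the deck's flat top. Axes as the bracket's: z up, x to the long leg. At the start the bracket stands level, short legs on a slide box 36 x 86 mm, 30 mm high, long leg on the worktop.
- bracket: Loose aluminium tripod bracket, up to 0.45 kg, 120 x 60 x 102 mm; origin 78 mm under the web's centre, level with the long foot's underside. Deck 10 mm thick. Long leg (44 mm below the deck) at x +45, y 0 mm, under the 32 mm wide end; short legs (14 mm) at x -45, y +-20 mm, under the 60 mm wide end. Feet 18 mm across. Deck top is bare and flat over the legs.
- base_mid (a point): Middle of the stepped steel base plate (fixed, 170 mm in x, 100 mm in y), on its lower deck, 10 mm above the worktop. A ledge 30 mm higher covers x -85 to -14 mm. Dark pads, 28 mm across, for the feet: x +45, y 0 mm on the lower deck; x -45, y +-20 mm on the ledge. Seated, the bracket's x points along this x and its web centre is 78 mm above this point. z up.
- low_web (a point): Centre of the web of the low bracket, which stays where it is: loose, same metal, 110 x 52 x 72 mm, straight rectangular deck on four equal 14 mm legs, web of the same size. This point is 48 mm above the worktop.

How it is judged:
By the outcome, as a careful person would: the job done as asked, in the order asked, and still so for the second after the job is handed in, with the robot touching nothing.
It also fails if it takes over 54 s, if anything falls off the work surface, if the arm or the gripper's body presses on something with over 40 N, if the wrist force passes 120 N, or if a joint passes its speed limit or range.

ROBOT

A 6-joint arm with a two-finger parallel gripper is mounted at the origin on a cart in front of the work surface, level with it; the furniture and walls round the work are solid. World frame = base frame: x ahead of the robot, y to its left, z up, the work surface at z = 0. Lengths are in m, angles in rad, forces in N, time in s.
With the tool pointing down it reaches from about 0.2 to 0.875 m from the base axis. Payload 3.4 kg.
Tool frame: the origin (TCP) lies at the very end of the fingers, on their centre line; the grasp point (between the pads) lies 19 mm behind it; z points along the fingers, y is the line along which they close (so a half turn about z gives the same grasp; the last joint's range is limited). The gripper opens to 94 mm and grips with 3 to 60 N. Pads are 16 mm wide; open, the fingers measure 119 mm over their backs; the gripper's body (75 mm by 177 mm) begins 78 mm behind the grasp point.
Start: joints at [1.11, 0.276, 1.505, -0, 1.361, -0.121], TCP at [0.192, 0.542, 0.205] pointing down, gripper open.
Joint ranges: [-2.89, 2.89], [-0.75, 2.08], [0.22, 2.7], [-1.18, 4.32], [0.11, 2.71], [-2.7, 2.7]. Speed limits (rad/s): [2.57, 2.57, 3.14, 3.14, 3.14, 3.14].

INTERFACE

Orientations are given as a unit quaternion [x, y, z, w].
In Python, from station import env gives the robot as it stands.
- The arm moves only by the tool play_rows, never from a script. Its argument "rows" is a list of rows, each an object with "slide": the shift along the tool's x, y, z in m, a list of three; "delta_rot": the turn, a rotation vector about the tool's x, y, z in rad, a list of three; "hand": the finger opening in m, from 0 to 0.094. In form: [{"slide": [dx, dy, dz], "delta_rot": [ax, ay, az], "hand": hand}, ...]. A call has 1 to 12 rows; each row shifts and turns the commanded pose from where the row before left it, along the tool's axes as they then stand; what a row does not reach is not made up. A row lasts 1/8 s, in which the tool goes at most 62.5 mm and 10.7 degrees, less where a joint would pass 70% of its speed; a pose out of reach is approached as far as the arm can. A call with a gripper value outside its range is refused whole. The fingers move at their own pace and stop on an object; "force" is the grip in N (left out, the last holds). Time passes only in rows, so rows that do not move let the fingers close. It gives the time, the measured TCP pose, the force, the opening and the grip force at its end, in the units of the state.
- env.state(): the state, without advancing time (a new reading comes with each control period).
- env.grab_frame(name): name is "scene" or "side" or "wrist"; returns the picture (400x640x3 uint8, red, green, blue); there is no depth.
- env.camera_info(name): a dict with "intrinsics" (3x3 intrinsics, pixels), "R" (3x3) and "t" (3): a world point X has camera coordinates R X + t; the wrist camera has in their place "T_tool_cam" (4x4, takes a point from camera to tool coordinates, whose origin is the TCP and whose axes are the flange's). Camera axes: x right, y down, z forward; pixel columns grow to the right and rows downward; lengths in m; the calibration is good to about 2 mm. The wrist camera is an equidistant fisheye: a pixel r from the principal point sees the ray r / f radians off the axis. A picture is of the moment at which its call begins: read the wrist's pose just before it. camera_info takes no time and is no camera call.
- env.job_done(): hands the job in; it is judged then, once.
The state is a dict: "clock": time; "joint_pos": joint angles; "qvel": joint speeds; "joint_torque": joint torques, N m; "tcp_pos": TCP position; "tool_rot": TCP orientation; "ft_force": force on the tool from outside, world axes, zero at the start; "torque": the same for the moment, N m; "grip_width": finger opening in m; "finger_force": force on a finger pad.
Only numpy, scipy, OpenCV 4.12 (cv2) and the standard library are available. Lean on these libraries where they do the work, as an engineer would, in place of code of your own. Each camera call takes 0.05 s, during which the arm holds its last target. There are 200 camera calls.

## Working session

There is one attempt and no reset: what is moved stays moved. The work goes in short steps, Python scripts to look and compute and a tool call to move; the robot and the scene stay as the last step left them, time stands still between calls to the robot, and variables do not carry over. Pictures are saved under pics/ and viewed, at most 10 in all, crops included, and the job is handed in when it is done.

Besides the shell and the picture viewer there is one more tool, called after "Request:" as name([rows], argument=value, ...), one row to a line, values as JSON. play_rows: Moves the arm, as the interface text tells. Its arguments: {"type":"object","properties":{"rows":{"type":"array","items":{"type":"object","properties":{"slide":{"type":"array","items":{"type":"number"}},"delta_rot":{"type":"array","items":{"type":"number"}},"hand":{"type":"number"}}}},"force":{"type":"number"}},"required":["rows"]}

```bash
mkdir -p pics; ls; python3 - <<'E'
from station import env
import cv2, numpy as np
np.set_printoptions(precision=4,suppress=True)
s=env.state();print(s)
ims=[]
for n in ["scene","side","wrist"]:
    im=env.grab_frame(n)[:,:,::-1];cv2.imwrite(f"pics/{n}0.png",im)
    c=env.camera_info(n);print(n,c)
E
```

```text
pics
{'clock': 0.0, 'joint_pos': array([ 1.11  ,  0.2766,  1.5061, -0.    ,  1.3607, -0.121 ]), 'qvel': array([ 0.0001, -0.0004,  0.0002,  0.0011, -0.002 , -0.0009]), 'joint_torque': array([ -0.0014, -40.458 , -23.7226,   0.0702,   0.0344,  -0.0001]), 'tcp_pos': array([0.1914, 0.5416, 0.2046]), 'tool_rot': array([ 0.1691,  0.9856, -0.0009, -0.0003]), 'ft_force': array([1.3968, 0.2616, 0.5156]), 'torque': array([0.0688, 0.0222, 0.0486]), 'finger_force': 0.0, 'grip_width': 0.0937060508123242}
scene {'intrinsics': array([[421.1445,   0.    , 320.9063],
       [  0.    , 421.1445, 200.0812],
       [  0.    ,   0.    ,   1.    ]]), 'R': array([[ 0.0109, -0.9999, -0.0081],
       [-0.8748, -0.0056, -0.4845],
       [ 0.4844,  0.0124, -0.8747]]), 't': array([-0.0198,  0.5121,  0.6944])}
side {'intrinsics': array([[391.664 ,   0.    , 316.9585],
       [  0.    , 391.664 , 201.9843],
       [  0.    ,   0.    ,   1.    ]]), 'R': array([[-0.9433, -0.3317,  0.01  ],
       [-0.1769,  0.4773, -0.8607],
       [ 0.2807, -0.8138, -0.5089]]), 't': array([0.5182, 0.1967, 0.7203])}
wrist {'intrinsics': array([[309.7069,   0.    , 318.1596],
       [  0.    , 309.7069, 196.2717],
       [  0.    ,   0.    ,   1.    ]]), 'T_tool_cam': array([[ 0.001 , -0.9705, -0.2411,  0.0692],
       [ 1.    ,  0.0006,  0.0015, -0.0002],
       [-0.0014, -0.2411,  0.9705, -0.1797],
       [ 0.    ,  0.    ,  0.    ,  1.    ]])}
```

View pics/scene0.png

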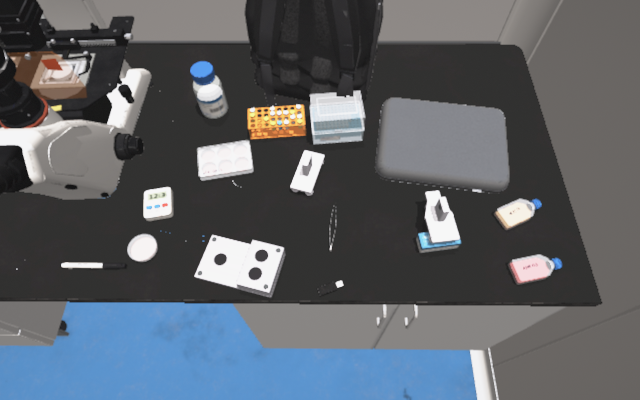

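View pics/side0.png

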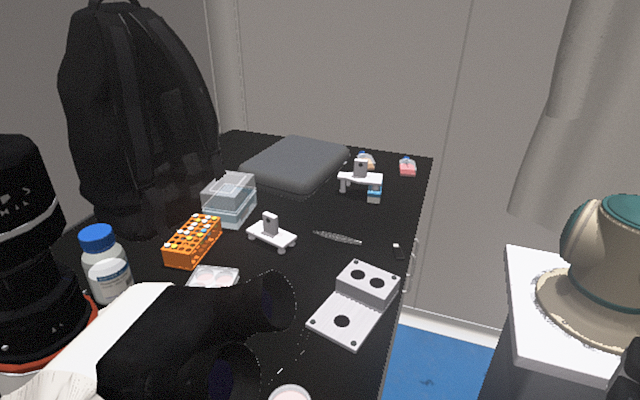

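Scene: base plate around (240,262), with its ledge and two pads at (262,253) and (255,273) and its lower pad at (220,259). The tall bracket is at (440,220), with the blue slide box under its near end. The low bracket is at (308,172). The side view agrees: the bracket is at (360,180) and the plate at (352,305).

```bash
cat > h.py <<'E'
import numpy as np, cv2
from scipy.spatial.transform import Rotation as Ro
np.set_printoptions(precision=4,suppress=True)
def ray(env,n,uv,st=None):
    c=env.camera_info(n);K=np.array(c["intrinsics"]);uv=np.atleast_2d(uv).astype(float)
    if n!="wrist":
        R=np.array(c["R"]);d=np.c_[uv,np.ones(len(uv))]@np.linalg.inv(K).T@R
        return -R.T@np.array(c["t"]),d
    p=(uv-K[:2,2])/K[0,0];r=np.linalg.norm(p,axis=1,keepdims=True)+1e-12
    d=np.c_[p/r*np.sin(r),np.cos(r)]
    T=np.array(c["T_tool_cam"]);W=np.eye(4);W[:3,:3]=Ro.from_quat(st["tool_rot"]).as_matrix();W[:3,3]=st["tcp_pos"]
    M=W@T
    return M[:3,3],d@M[:3,:3].T
def plane(env,n,uv,z,st=None):
    o,d=ray(env,n,uv,st);return o+d*((z-o[2])/d[:,2])[:,None]
E
python3 - <<'E'
from station import env
from h import *
A=cv2.imread("pics/scene0.png");B=cv2.imread("pics/side0.png")
def blobs(im,box,hi=90):
    x0,y0,x1,y1=box;g=cv2.cvtColor(im,6)[y0:y1,x0:x1]
    n,l,s,c=cv2.connectedComponentsWithStats((g<hi).astype(np.uint8))
    return [(c[i]+[x0,y0],s[i,4]) for i in range(1,n) if 20<s[i,4]<400]
for n,im,box in (("scene",A,(195,232,288,298)),("side",B,(305,255,402,350))):
    for c,a in blobs(im,box): print(n,c,a,plane(env,n,c,.01)[0],plane(env,n,c,.04)[0])
# bracket edges rough: web top
t=np.vstack([cv2.resize(A[185:255,395:475],None,fx=5,fy=5,interpolation=2)[:300]])
a=cv2.resize(A[180:260,400:480],(400,400),interpolation=2);b=cv2.resize(B[145:215,325:395],(400,400),interpolation=2)
cv2.imwrite("pics/c1.png",np.hstack([a,b]))
E
```

```text
scene [261.1538 255.1346] 104 [0.4443 0.113  0.01  ] [0.4325 0.1081 0.04  ]
scene [219.9579 258.8526] 95 [0.4352 0.2003 0.01  ] [0.4237 0.1923 0.04  ]
scene [254.5413 273.1101] 109 [0.404  0.1236 0.01  ] [0.3937 0.1184 0.04  ]
side [357.398  274.1224] 98 [0.4392 0.0702 0.01  ] [0.4324 0.1045 0.04  ]
side [376.6729 282.486 ] 107 [0.3979 0.0811 0.01  ] [0.3935 0.1147 0.04  ]
side [341.2803 320.7879] 132 [0.4355 0.1974 0.01  ] [0.4289 0.2243 0.04  ]
```

View pics/c1.png

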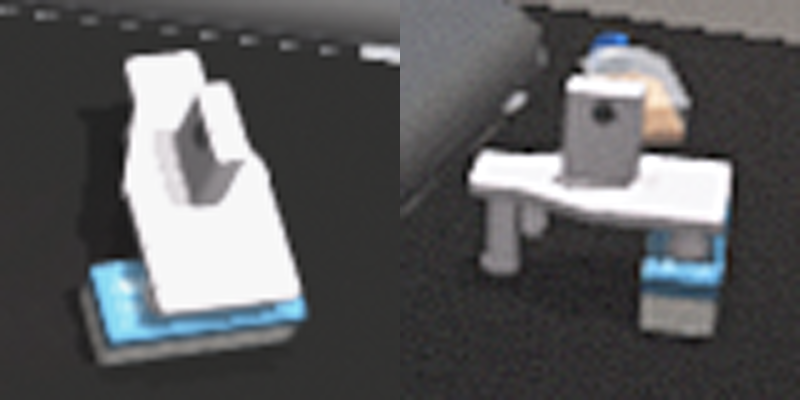

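The bracket's wide end points toward the robot and its narrow end away, with x roughly world +x. The web top in the side view spans about (354,159) to (368,160). The pads agree across both views to about 4 mm. They are 40 and 90 mm apart, as specified.

```bash
python3 - <<'E'
from station import env
from h import *
print(plane(env,"side",[[353.9,159.8],[367.9,160.2]],.102))
P=plane(env,"scene",[[425.4,192.4],[439.6,190.6],[430,242],[461,240]],.054);print(P)
print("ends",P[:2].mean(0),P[2:].mean(0),"mid",P.mean(0),"w",np.linalg.norm(P[0]-P[1]),np.linalg.norm(P[2]-P[3]))
print(plane(env,"scene",[[308,153]],.072), Ro.from_quat(env.state()["tool_rot"]).as_matrix())
E
```

```text
[[ 0.5391 -0.2613  0.102 ]
 [ 0.5038 -0.2719  0.102 ]]
[[ 0.5763 -0.2431  0.054 ]
 [ 0.5811 -0.2747  0.054 ]
 [ 0.4585 -0.2397  0.054 ]
 [ 0.4634 -0.304   0.054 ]]
ends [ 0.5787 -0.2589  0.054 ] [ 0.4609 -0.2718  0.054 ] mid [ 0.5198 -0.2654  0.054 ] w 0.03198181885878441 0.06444281841056158
[[0.6675 0.0161 0.072 ]] [[-0.9428  0.3333 -0.0006]
 [ 0.3333  0.9428 -0.0012]
 [ 0.0001 -0.0013 -1.    ]]
```

Request:
play_rows([
  {"slide": [-0.0387, -0.0433, 0], "delta_rot": [0, 0, 0], "hand": 0.094},
  {"slide": [-0.0387, -0.0433, 0], "delta_rot": [0, 0, 0], "hand": 0.094},
  {"slide": [-0.0387, -0.0433, 0], "delta_rot": [0, 0, 0], "hand": 0.094},
  {"slide": [-0.0387, -0.0433, 0], "delta_rot": [0, 0, 0], "hand": 0.094},
  {"slide": [-0.0387, -0.0433, 0], "delta_rot": [0, 0, 0], "hand": 0.094},
  {"slide": [-0.0387, -0.0433, 0], "delta_rot": [0, 0, 0], "hand": 0.094},
  {"slide": [-0.0387, -0.0433, 0], "delta_rot": [0, 0, 0], "hand": 0.094},
  {"slide": [-0.0387, -0.0433, 0], "delta_rot": [0, 0, 0], "hand": 0.094},
  {"slide": [-0.0387, -0.0433, 0], "delta_rot": [0, 0, 0], "hand": 0.094},
  {"slide": [-0.0387, -0.0433, 0], "delta_rot": [0, 0, 0], "hand": 0.094},
  {"slide": [-0.0387, -0.0433, 0], "delta_rot": [0, 0, 0], "hand": 0.094},
  {"slide": [-0.0387, -0.0433, 0], "delta_rot": [0, 0, 0], "hand": 0.094},
])

```text
clock: 1.65
tcp_pos: [0.4566, -0.1044, 0.2054]
tool_rot: [0.169, 0.986, 0.0, 0.0]
ft_force: [0.5, 0.8, -0.1]
grip_width: 0.0941
finger_force: 0.0
```

Request:
play_rows([
  {"slide": [-0.0387, -0.0433, 0], "delta_rot": [0, 0, 0], "hand": 0.094},
  {"slide": [-0.0387, -0.0433, 0], "delta_rot": [0, 0, 0], "hand": 0.094},
  {"slide": [-0.0387, -0.0433, 0], "delta_rot": [0, 0, 0], "hand": 0.094},
  {"slide": [0, 0, 0], "delta_rot": [0, 0, 0.1786], "hand": 0.094},
  {"slide": [0, 0, 0], "delta_rot": [0, 0, 0.1786], "hand": 0.094},
  {"slide": [0, 0, 0], "delta_rot": [0, 0, 0.1786], "hand": 0.094},
  {"slide": [0, 0, 0], "delta_rot": [0, 0, 0.1786], "hand": 0.094},
  {"slide": [0, 0, 0], "delta_rot": [0, 0, 0.1786], "hand": 0.094},
  {"slide": [0, 0, 0], "delta_rot": [0, 0, 0.1786], "hand": 0.094},
  {"slide": [0, 0, 0], "delta_rot": [0, 0, 0.1786], "hand": 0.094},
  {"slide": [0, 0, 0], "delta_rot": [0, 0, 0.1786], "hand": 0.094},
  {"slide": [0, 0, 0], "delta_rot": [0, 0, 0.1786], "hand": 0.094},
])

```text
clock: 3.15
tcp_pos: [0.5222, -0.2635, 0.205]
tool_rot: [0.829, 0.56, -0.0, -0.0]
ft_force: [-0.2, -0.9, -0.3]
grip_width: 0.0937
finger_force: 0.0
```

Request:
play_rows([
  {"slide": [0, 0, 0], "delta_rot": [0, 0, 0.1786], "hand": 0.094},
  {"slide": [0, 0, 0], "delta_rot": [0, 0, 0.1786], "hand": 0.094},
  {"slide": [0, 0, 0], "delta_rot": [0, 0, 0.1786], "hand": 0.094},
  {"slide": [0, 0, 0], "delta_rot": [0, 0, 0.1786], "hand": 0.094},
  {"slide": [0, 0, 0], "delta_rot": [0, 0, 0.1786], "hand": 0.094},
  {"slide": [0, 0, 0], "delta_rot": [0, 0, 0.1786], "hand": 0.094},
  {"slide": [0, 0, 0], "delta_rot": [0, 0, 0], "hand": 0.094},
  {"slide": [0, 0, 0], "delta_rot": [0, 0, 0], "hand": 0.094},
])

```text
clock: 4.15
tcp_pos: [0.5224, -0.2636, 0.2052]
tool_rot: [0.998, 0.063, -0.0, -0.0]
ft_force: [0.1, -0.2, -0.5]
grip_width: 0.0942
finger_force: 0.0
```

```bash
cat >> h.py <<'E'
def st(env):
    s=env.state();R=Ro.from_quat(s["tool_rot"]).as_matrix()
    print("t",s["clock"],"tcp",s["tcp_pos"],"F",s["ft_force"],"grip",s["grip_width"],s["finger_force"],"xyaw",np.degrees(np.arctan2(R[1,0],R[0,0])),"z",R[:,2],"j6",s["joint_pos"][5]);return s
E
python3 - <<'E'
from station import env
from h import *
s=st(env)
im=env.grab_frame("wrist")[:,:,::-1];cv2.imwrite("pics/w1.png",im)
E
```

```text
t 4.15 tcp [ 0.5224 -0.2636  0.2052] F [ 0.0606 -0.1533 -0.45  ] grip 0.09416729000283287 0.0 xyaw 7.178505065971852 z [-0.0003  0.0003 -1.    ] j6 0.8591849715373083
```

View pics/w1.png

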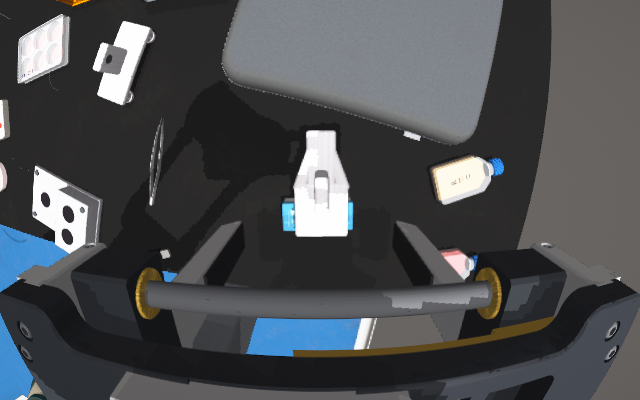

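The bracket is centred under the gripper at about pixel (320,185), with its narrow far edge at row 130 and its near edge at row 236. The pads are visible at lower left.

```bash
python3 - <<'E'
from station import env
from h import *
s=st(env);im=cv2.imread("pics/w1.png");x0,y0=270,115
c=im[y0:250,x0:370];hsv=cv2.cvtColor(c,cv2.COLOR_BGR2HSV)
m=((hsv[:,:,1]<70)&(hsv[:,:,2]>115)).astype(np.uint8)
cs=max(cv2.findContours(m,0,1)[0],key=cv2.contourArea)
u=cs[:,0,:]+[x0,y0];print(cv2.boundingRect(cs),cv2.contourArea(cs))
P=plane(env,"wrist",u,.054,s)[:,:2]
(cx,cy),wh,a=cv2.minAreaRect(P.astype(np.float32)*1000);print("rect",cx,cy,wh,a)
# bin along tool x, centreline of outline
th=np.radians(7);ex=np.array([np.cos(th),np.sin(th)]);ey=np.array([-ex[1],ex[0]])
q=(P-s["tcp_pos"][:2])@np.c_[ex,ey];print("x range",q[:,0].min(),q[:,0].max())
xs=[];ms=[]
for b in np.arange(-.05,.055,.01):
    k=abs(q[:,0]-b)<.005
    if k.sum()>1: lo,hi=q[k,1].min(),q[k,1].max();print(round(b,3),lo,hi,(lo+hi)/2);xs.append(b);ms.append((lo+hi)/2)
p=np.polyfit(xs,ms,1);print("yaw",7+np.degrees(p[0]),"offset y",p[1])
# pads seen by the wrist
for v,z in (([68,213],.04),([74,236],.04),([53,185],.01)): print(plane(env,"wrist",v,z,s))
vis=cv2.drawContours(c.copy(),[cs],-1,(0,0,255),1);cv2.imwrite("pics/w1c.png",cv2.resize(vis,None,fx=4,fy=4,interpolation=0))
E
```

```text
t 4.2 tcp [ 0.5224 -0.2636  0.2053] F [ 0.6791 -1.1825  1.1027] grip 0.09436718777474286 0.0 xyaw 7.148374149629122 z [-0.0002  0.0003 -1.    ] j6 0.8597342254298337
(16, 15, 64, 107) 4744.0
rect 523.0593872070312 -262.8011169433594 (119.42647552490234, 69.76231384277344) 7.193380832672119
x range -0.05906225423938871 0.060498479865886856
-0.05 -0.033135259941779925 0.026229163302652292 -0.0034530483195638166
-0.04 -0.03282322616445912 0.026041014711541435 -0.003391105726458841
-0.03 -0.03253120904229256 0.031382906002786065 -0.0005741515197532458
-0.02 -0.034200070905433345 0.035561708373882214 0.0006808187342244344
-0.01 -0.03416793064819694 0.026639020375480087 -0.003764455136358426
0.0 -0.032758160889904145 0.027556612928559328 -0.0026007739806724085
0.01 -0.03146849366812233 0.025271836250835105 -0.0030983287086436117
0.02 -0.027976776559329987 0.020799491273665236 -0.0035886426428323754
0.03 -0.02344622859058663 0.017487124758270037 -0.0029795519161582972
0.04 -0.01900215327231412 0.014220523517693755 -0.0023908148773101826
0.05 -0.017819799316773056 0.0131288702932698 -0.0023454645117516283
yaw 6.710921172056702 offset y -0.0025005016913889453
[[0.4333 0.1076 0.04  ]]
[[0.397 0.1   0.04 ]]
[[0.4633 0.1736 0.01  ]]
```

View pics/w1c.png

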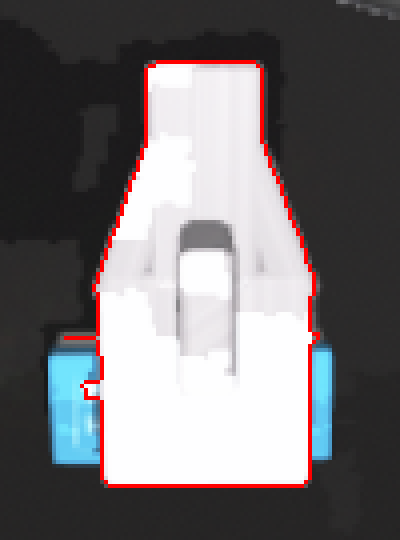

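The outline follows the deck well, at 119.5 mm long and 59 to 60 mm wide. The bracket sits 3 mm to the tool's +y side, with yaw about 7.5°. Next I descend and grip.

Request:
play_rows([
  {"slide": [0.001, 0.003, 0.024], "delta_rot": [0, 0, -0.005], "hand": 0.094},
  {"slide": [0, 0, 0.03], "delta_rot": [0, 0, 0], "hand": 0.094},
  {"slide": [0, 0, 0.03], "delta_rot": [0, 0, 0], "hand": 0.094},
  {"slide": [0, 0, 0.025], "delta_rot": [0, 0, 0], "hand": 0.07},
  {"slide": [0, 0, 0.02], "delta_rot": [0, 0, 0], "hand": 0.05},
  {"slide": [0, 0, 0.01], "delta_rot": [0, 0, 0], "hand": 0.035},
  {"slide": [0, 0, 0.004], "delta_rot": [0, 0, 0], "hand": 0.028},
  {"slide": [0, 0, 0], "delta_rot": [0, 0, 0], "hand": 0.022},
  {"slide": [0, 0, 0], "delta_rot": [0, 0, 0], "hand": 0.022},
  {"slide": [0, 0, 0], "delta_rot": [0, 0, 0], "hand": 0.022},
], force=25)

```text
clock: 5.45
tcp_pos: [0.5242, -0.2668, 0.0631]
tool_rot: [0.998, 0.064, 0.001, 0.0]
ft_force: [0.1, -0.8, 1.0]
grip_width: 0.0274
finger_force: 0.0
```

Request:
play_rows([
  {"slide": [0, 0, 0], "delta_rot": [0, 0, 0], "hand": 0.018},
  {"slide": [0, 0, 0], "delta_rot": [0, 0, 0], "hand": 0.014},
  {"slide": [0, 0, 0], "delta_rot": [0, 0, 0], "hand": 0.008},
  {"slide": [0, 0, 0], "delta_rot": [0, 0, 0], "hand": 0.004},
  {"slide": [0, 0, 0], "delta_rot": [0, 0, 0], "hand": 0.0},
  {"slide": [0, 0, 0], "delta_rot": [0, 0, 0], "hand": 0.0},
], force=25)

```text
clock: 6.2
tcp_pos: [0.5239, -0.2665, 0.0626]
tool_rot: [0.998, 0.064, 0.0, -0.0]
ft_force: [0.9, -0.1, 1.1]
grip_width: 0.0139
finger_force: 25.0
```

Request:
play_rows([
  {"slide": [0, 0, 0], "delta_rot": [0, 0, 0], "hand": 0.0},
  {"slide": [0, 0, -0.005], "delta_rot": [0, 0, 0], "hand": 0.0},
  {"slide": [0, 0, -0.01], "delta_rot": [0, 0, 0], "hand": 0.0},
  {"slide": [0, 0, -0.02], "delta_rot": [0, 0, 0], "hand": 0.0},
  {"slide": [0, 0, -0.025], "delta_rot": [0, 0, 0], "hand": 0.0},
  {"slide": [0, 0, -0.025], "delta_rot": [0, 0, 0], "hand": 0.0},
  {"slide": [0, 0, -0.025], "delta_rot": [0, 0, 0], "hand": 0.0},
  {"slide": [0, 0, -0.01], "delta_rot": [0, 0, 0], "hand": 0.0},
  {"slide": [0, -0.01, 0], "delta_rot": [0, 0, 0], "hand": 0.0},
  {"slide": [0, -0.02, 0], "delta_rot": [0, 0, 0], "hand": 0.0},
  {"slide": [-0.005, -0.03, 0], "delta_rot": [0, 0, 0], "hand": 0.0},
  {"slide": [-0.005, -0.04, 0], "delta_rot": [0, 0, 0], "hand": 0.0},
], force=35)

```text
clock: 7.7
tcp_pos: [0.4999, -0.1664, 0.1811]
tool_rot: [0.998, 0.064, -0.001, -0.001]
ft_force: [0.1, 0.4, -2.6]
grip_width: 0.0135
finger_force: 35.0
```

Request:
play_rows([
  {"slide": [-0.005, -0.04, 0], "delta_rot": [0, 0, 0], "hand": 0.0},
  {"slide": [-0.005, -0.04, 0], "delta_rot": [0, 0, 0], "hand": 0.0},
  {"slide": [-0.005, -0.04, 0], "delta_rot": [0, 0, 0], "hand": 0.0},
  {"slide": [-0.005, -0.04, 0], "delta_rot": [0, 0, 0], "hand": 0.0},
  {"slide": [-0.005, -0.04, 0], "delta_rot": [0, 0, 0], "hand": 0.0},
  {"slide": [-0.005, -0.04, 0], "delta_rot": [0, 0, 0], "hand": 0.0},
  {"slide": [-0.005, -0.04, 0], "delta_rot": [0, 0, 0], "hand": 0.0},
  {"slide": [-0.004, -0.03, 0], "delta_rot": [0, 0, 0], "hand": 0.0},
  {"slide": [0, -0.021, 0], "delta_rot": [0, 0, -0.04], "hand": 0.0},
  {"slide": [0, 0, 0], "delta_rot": [0, 0, -0.08], "hand": 0.0},
  {"slide": [0, 0, 0], "delta_rot": [0, 0, -0.12], "hand": 0.0},
  {"slide": [0, 0, 0], "delta_rot": [0, 0, -0.14], "hand": 0.0},
])

```text
clock: 9.2
tcp_pos: [0.4181, 0.1555, 0.1814]
tool_rot: [0.967, 0.254, -0.001, -0.0]
ft_force: [0.2, -0.0, -2.2]
grip_width: 0.0136
finger_force: 35.0
```

Request:
play_rows([
  {"slide": [0, 0, 0], "delta_rot": [0, 0, -0.14], "hand": 0.0},
  {"slide": [0, 0, 0], "delta_rot": [0, 0, -0.14], "hand": 0.0},
  {"slide": [0, 0, 0], "delta_rot": [0, 0, -0.14], "hand": 0.0},
  {"slide": [0, 0, 0], "delta_rot": [0, 0, -0.14], "hand": 0.0},
  {"slide": [0, 0, 0], "delta_rot": [0, 0, -0.12], "hand": 0.0},
  {"slide": [0, 0, 0], "delta_rot": [0, 0, -0.08], "hand": 0.0},
  {"slide": [0, 0, 0], "delta_rot": [0, 0, -0.05], "hand": 0.0},
  {"slide": [0, 0, 0], "delta_rot": [0, 0, 0], "hand": 0.0},
  {"slide": [0, 0, 0], "delta_rot": [0, 0, 0], "hand": 0.0},
])

```text
clock: 10.32
tcp_pos: [0.4193, 0.155, 0.182]
tool_rot: [0.791, 0.612, -0.0, -0.0]
ft_force: [-0.2, -0.3, -1.8]
grip_width: 0.0136
finger_force: 35.0
```

```bash
python3 - <<'E'
from station import env
from h import *
s=st(env)
for n in ("wrist","scene","side"): cv2.imwrite(f"pics/{n}2.png",env.grab_frame(n)[:,:,::-1])
a=cv2.imread("pics/wrist2.png")
b=cv2.resize(cv2.imread("pics/side2.png")[150:350,250:450],None,fx=2,fy=2)
cv2.imwrite("pics/m2.png",np.hstack([a[:,120:520],b]))
E
```

```text
t 10.325 tcp [0.4193 0.155  0.182 ] F [-0.195  -0.3282 -1.7594] grip 0.013644689755748823 34.997817277908325 xyaw 75.49629431855593 z [-0.0012  0.     -1.    ] j6 0.45105736216651476
```

View pics/m2.png

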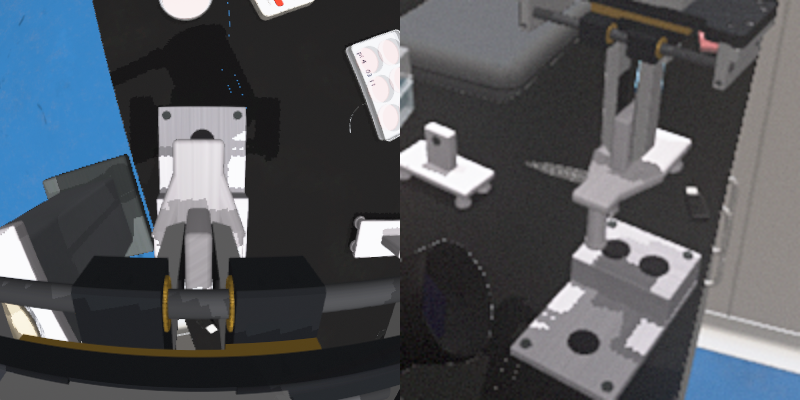

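The bracket is held, its narrow end toward the plate's lower side, as the fit needs. In the wrist view the plate's outer corners are near (278,107) and (366,107), and the narrow deck end is at row 140, columns 294 to 344. I'll refine both from contours.

```bash
python3 - <<'E'
from station import env
from h import *
s=st(env);im=cv2.imread("pics/wrist2.png");g=cv2.cvtColor(im,6).astype(int)
ex=np.array([np.cos(np.radians(75.5)),np.sin(np.radians(75.5))]);ey=np.array([-ex[1],ex[0]])
T=s["tcp_pos"][:2]
def loc(uv,z): 
    p=plane(env,"wrist",uv,z,s)[:,:2];return (p-T)@np.c_[ex,ey]
# plate end edge: dark->bright per column
E=[]
for c in range(284,362,3):
    col=g[95:125,c];k=np.argmax(np.diff(col)>40) if (np.diff(col)>40).any() else None
    if k: E.append([c,95+k+.5])
E=np.array(E);q=loc(E,.01);f=np.polyfit(q[:,1],q[:,0],1);r=q[:,0]-np.polyval(f,q[:,1]);k=abs(r)<.002
f=np.polyfit(q[k,1],q[k,0],1);print("end edge x at y=0",f[1],"tilt deg",np.degrees(-np.arctan(f[0])),"n",k.sum(),"-> base x off",f[1]-.085)
# plate side edges at rows 112..132
for r0 in range(112,137,4):
    row=g[r0,255:390];b=np.where(row>90)[0]+255;e=loc([[b.min()-.5,r0],[b.max()+.5,r0]],.01);print("side",r0,b.min(),b.max(),e[:,1],"mid",e[:,1].mean(),"w",e[0,1]-e[1,1])
# mounting holes
n,l,st_,c=cv2.connectedComponentsWithStats((g[108:124,280:365]<110).astype(np.uint8))
H=[c[i]+[280,108] for i in range(1,n) if 15<st_[i,4]<150];print("holes",H,loc(H,.01) if H else "")
# deck narrow end
zd=s["tcp_pos"][2]-.0626+.054
print("deck end",loc([[294.5,140],[343.5,140],[319,140]],zd))
A=cv2.resize(im[95:200,270:375],(600,600),interpolation=0);cv2.imwrite("pics/m3.png",A)
E
```

```text
t 10.475 tcp [0.42   0.1548 0.1823] F [ 0.3503  0.0248 -2.3418] grip 0.013992318633254756 34.997724294662476 xyaw 75.49306828134954 z [-0.0003  0.     -1.    ] j6 0.450502513997524
end edge x at y=0 0.08736908892118919 tilt deg -0.12509277268633756 n 26 -> base x off 0.002369088921189186
side 112 278 365 [ 0.0455 -0.054 ] mid -0.004253125131838689 w 0.09948422593515957
side 116 278 365 [ 0.0455 -0.054 ] mid -0.0042602317981049985 w 0.0995688358785666
side 120 278 365 [ 0.0456 -0.0541] mid -0.004267773843609542 w 0.09966463429575803
side 124 278 365 [ 0.0456 -0.0542] mid -0.004275753934469634 w 0.09977165630226982
side 128 278 365 [ 0.0457 -0.0542] mid -0.004284175095516051 w 0.09988994607397805
side 132 278 366 [ 0.0457 -0.0555] mid -0.004870718915337191 w 0.10117491331029532
side 136 279 365 [ 0.0446 -0.0544] mid -0.004877094394197371 w 0.0990110716111596
holes [array([286.1346, 114.9615]), array([357.  , 114.92])] [[ 0.0769  0.0357]
 [ 0.0771 -0.0443]]
deck end [[ 0.0581  0.0138]
 [ 0.0582 -0.0159]
 [ 0.0581 -0.0011]]
```

View pics/m3.png

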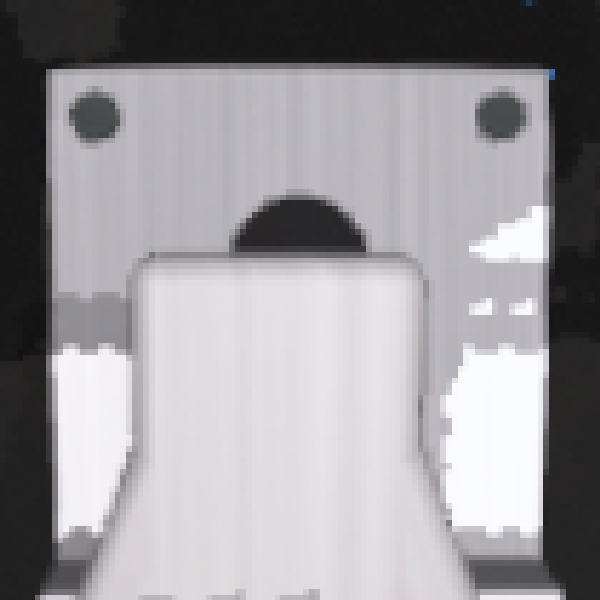

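Relative to the held bracket, the plate is about 3.5 to 4.4 mm further along +x and 3.5 mm toward the tool's +y. I'll correct that, lower part-way and recheck.

Request:
play_rows([
  {"slide": [0.001, 0.001, 0.005], "delta_rot": [0, 0, 0], "hand": 0.0},
  {"slide": [0.0025, 0.0025, 0.015], "delta_rot": [0, 0, 0], "hand": 0.0},
  {"slide": [0, 0, 0.02], "delta_rot": [0, 0, 0], "hand": 0.0},
  {"slide": [0, 0, 0.02], "delta_rot": [0, 0, 0], "hand": 0.0},
  {"slide": [0, 0, 0.02], "delta_rot": [0, 0, 0], "hand": 0.0},
  {"slide": [0, 0, 0.008], "delta_rot": [0, 0, 0], "hand": 0.0},
  {"slide": [0, 0, 0], "delta_rot": [0, 0, 0], "hand": 0.0},
  {"slide": [0, 0, 0], "delta_rot": [0, 0, 0], "hand": 0.0},
])

```text
clock: 11.48
tcp_pos: [0.4252, 0.1573, 0.0949]
tool_rot: [0.791, 0.612, 0.001, 0.0]
ft_force: [-0.5, 0.0, -2.3]
grip_width: 0.0136
finger_force: 35.0
```

```bash
python3 - <<'E'
from station import env
from h import *
s=st(env)
for n in ("wrist","scene","side"): cv2.imwrite(f"pics/{n}3.png",env.grab_frame(n)[:,:,::-1])
im=cv2.imread("pics/wrist3.png");g=cv2.cvtColor(im,6).astype(int)
ex=np.array([np.cos(np.radians(75.5)),np.sin(np.radians(75.5))]);ey=np.array([-ex[1],ex[0]]);T=s["tcp_pos"][:2]
loc=lambda uv,z:(plane(env,"wrist",uv,z,s)[:,:2]-T)@np.c_[ex,ey]
a=im[60:200,240:400];b=cv2.imread("pics/side3.png")[210:350,270:410]
cv2.imwrite("pics/m4.png",np.hstack([cv2.resize(a,(480,420),interpolation=0),cv2.resize(b,(320,320),interpolation=2) if 0 else cv2.copyMakeBorder(cv2.resize(b,(320,320),interpolation=2),0,100,0,0,0)]))
n,l,S,c=cv2.connectedComponentsWithStats((g[60:135,255:385]<110).astype(np.uint8))
for i in range(1,n):
    if 15<S[i,4]<600: print(c[i]+[255,60],S[i,4],loc(c[i]+[255,60],.01))
E
```

```text
t 11.475 tcp [0.4252 0.1573 0.0949] F [-0.4753  0.0367 -2.3224] grip 0.013639219808882067 34.997729659080505 xyaw 75.50057659984554 z [ 0.0012  0.0003 -1.    ] j6 0.45366124156697
[363.4659 117.4091] 88 [[ 0.0733 -0.0392]]
```

View pics/m4.png

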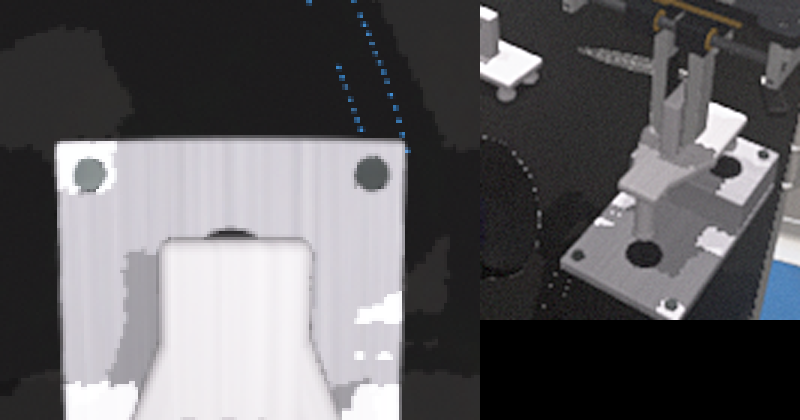

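The pad is just visible past the narrow end, with holes at (269.7,118) and (363.5,117.4). The deck end is at row 139.3, columns 293.3 to 343.7, and the plate edge at row 106.3.

```bash
python3 - <<'E'
from station import env
from h import *
s=st(env)
ex=np.array([np.cos(np.radians(75.5)),np.sin(np.radians(75.5))]);ey=np.array([-ex[1],ex[0]]);T=s["tcp_pos"][:2]
loc=lambda uv,z:(plane(env,"wrist",uv,z,s)[:,:2]-T)@np.c_[ex,ey]
print("holes",loc([[269.7,118],[363.5,117.4]],.01))
print("plate edge",loc([[316,106.5]],.01)-[.085,0],"sides",loc([[258.5,115],[375,115]],.01)[:,1])
print("pad far edge",loc([[316.5,136]],.01)-[.059,0])
print("deck end",loc([[293.3,139.3],[343.7,139.3]],s["tcp_pos"][2]-.0086)-[.06,0])
im=cv2.imread("pics/side3.png");g=cv2.cvtColor(im,6)[310:333,325:365]
n,l,S,c=cv2.connectedComponentsWithStats((g<90).astype(np.uint8));print([(c[i]+[325,310],S[i,4],plane(env,"side",c[i]+[325,310],.01)) for i in range(1,n) if S[i,4]>50])
E
```

```text
t 11.625 tcp [0.4252 0.1573 0.0951] F [-0.2111 -0.4469 -1.437 ] grip 0.013809364732551085 34.997740387916565 xyaw 75.50461143203455 z [ 0.0015  0.0004 -1.    ] j6 0.4536484659783842
holes [[ 0.0728  0.0407]
 [ 0.0733 -0.0392]]
plate edge [[-0.0029  0.0012]] sides [ 0.0504 -0.0492]
pad far edge [[-0.0021  0.0008]]
deck end [[-0.0014  0.0145]
 [-0.0014 -0.0161]]
[(array([341.535 , 320.6433]), np.int32(157), array([[0.4351, 0.197 , 0.01  ]]))]
```

Only about 1 mm of correction remains in each of x and y. Lowering gently.

Request:
play_rows([
  {"slide": [-0.001, -0.001, 0.005], "delta_rot": [0, 0, 0], "hand": 0.0},
  {"slide": [0, 0, 0.005], "delta_rot": [0, 0, 0], "hand": 0.0},
  {"slide": [0, 0, 0.004], "delta_rot": [0, 0, 0], "hand": 0.0},
  {"slide": [0, 0, 0.003], "delta_rot": [0, 0, 0], "hand": 0.0},
  {"slide": [0, 0, 0.002], "delta_rot": [0, 0, 0], "hand": 0.0},
  {"slide": [0, 0, 0], "delta_rot": [0, 0, 0], "hand": 0.0},
  {"slide": [0, 0, 0], "delta_rot": [0, 0, 0], "hand": 0.0},
])

```text
clock: 12.5
tcp_pos: [0.4235, 0.1565, 0.0756]
tool_rot: [0.791, 0.612, 0.0, 0.0]
ft_force: [0.3, -0.7, -2.9]
grip_width: 0.0138
finger_force: 35.0
```

Request:
play_rows([
  {"slide": [0, 0, 0.001], "delta_rot": [0, 0, 0], "hand": 0.0},
  {"slide": [0, 0, 0.001], "delta_rot": [0, 0, 0], "hand": 0.0},
  {"slide": [0, 0, 0], "delta_rot": [0, 0, 0], "hand": 0.0},
  {"slide": [0, 0, 0], "delta_rot": [0, 0, 0], "hand": 0.0},
])

```text
clock: 13.0
tcp_pos: [0.4234, 0.1565, 0.0735]
tool_rot: [0.791, 0.612, 0.0, -0.0]
ft_force: [-0.1, 0.0, -1.4]
grip_width: 0.0137
finger_force: 35.0
```

Request:
play_rows([
  {"slide": [0, 0, 0.0006], "delta_rot": [0, 0, 0], "hand": 0.0},
  {"slide": [0, 0, 0.0006], "delta_rot": [0, 0, 0], "hand": 0.0},
  {"slide": [0, 0, 0], "delta_rot": [0, 0, 0], "hand": 0.0},
  {"slide": [0, 0, 0], "delta_rot": [0, 0, 0], "hand": 0.0},
])

```text
clock: 13.5
tcp_pos: [0.4234, 0.1565, 0.0726]
tool_rot: [0.791, 0.612, 0.0, 0.0]
ft_force: [-0.7, 0.3, 2.5]
grip_width: 0.0136
finger_force: 35.0
```

Contact at the expected height of z 0.0726. Releasing and rising.

Request:
play_rows([
  {"slide": [0, 0, 0], "delta_rot": [0, 0, 0], "hand": 0.0},
  {"slide": [0, 0, 0], "delta_rot": [0, 0, 0], "hand": 0.0},
  {"slide": [0, 0, 0], "delta_rot": [0, 0, 0], "hand": 0.014},
  {"slide": [0, 0, 0], "delta_rot": [0, 0, 0], "hand": 0.018},
  {"slide": [0, 0, 0], "delta_rot": [0, 0, 0], "hand": 0.03},
  {"slide": [0, 0, 0], "delta_rot": [0, 0, 0], "hand": 0.04},
  {"slide": [0, 0, 0], "delta_rot": [0, 0, 0], "hand": 0.04},
], force=5)

```text
clock: 14.38
tcp_pos: [0.4234, 0.1565, 0.0722]
tool_rot: [0.791, 0.612, 0.0, -0.0]
ft_force: [1.0, 0.1, 0.5]
grip_width: 0.0395
finger_force: 0.0
```

Request:
play_rows([
  {"slide": [0, 0, -0.01], "delta_rot": [0, 0, 0], "hand": 0.04},
  {"slide": [0, 0, -0.03], "delta_rot": [0, 0, 0], "hand": 0.04},
  {"slide": [0, 0, -0.04], "delta_rot": [0, 0, 0], "hand": 0.04},
  {"slide": [0, 0, -0.03], "delta_rot": [0, 0, 0], "hand": 0.03},
  {"slide": [0, 0, 0], "delta_rot": [0, 0, 0], "hand": 0.0},
  {"slide": [0, 0, 0], "delta_rot": [0, 0, 0], "hand": 0.0},
])

```text
clock: 15.12
tcp_pos: [0.4227, 0.1564, 0.1817]
tool_rot: [0.791, 0.612, -0.0, -0.0]
ft_force: [0.5, -1.1, -0.8]
grip_width: 0.0133
finger_force: 0.0
```

```bash
python3 - <<'E'
from station import env
from h import *
s=st(env)
for n in ("wrist","scene","side"): cv2.imwrite(f"pics/{n}4.png",env.grab_frame(n)[:,:,::-1])
a=cv2.imread("pics/wrist4.png")[60:260,220:420];b=cv2.imread("pics/side4.png")[220:350,290:420]
cv2.imwrite("pics/m5.png",np.hstack([cv2.resize(a,(400,400)),cv2.resize(b,(400,400),interpolation=2)]))
E
```

```text
t 15.125 tcp [0.4227 0.1564 0.1817] F [ 0.4938 -1.1232 -0.8003] grip 0.01328382558014458 0.0 xyaw 75.5074936390079 z [-0.001  -0.0001 -1.    ] j6 0.4525581490179028
```

View pics/m5.png

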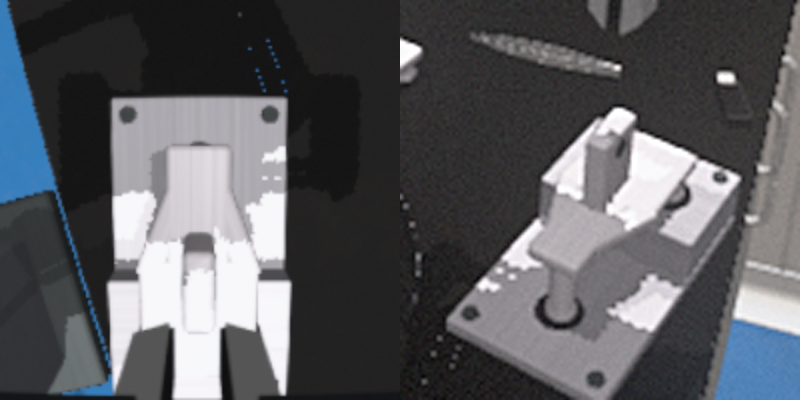

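The bracket stands level, with the long foot inside its pad's dark ring and the ledge end flat. Next I press over the long leg.

Request:
play_rows([
  {"slide": [0.015, 0, 0], "delta_rot": [0, 0, 0], "hand": 0.0},
  {"slide": [0.02, 0, 0], "delta_rot": [0, 0, 0], "hand": 0.0},
  {"slide": [0.01, 0, 0.015], "delta_rot": [0, 0, 0], "hand": 0.0},
  {"slide": [0, 0, 0.03], "delta_rot": [0, 0, 0], "hand": 0.0},
  {"slide": [0, 0, 0.03], "delta_rot": [0, 0, 0], "hand": 0.0},
  {"slide": [0, 0, 0.02], "delta_rot": [0, 0, 0], "hand": 0.0},
  {"slide": [0, 0, 0.012], "delta_rot": [0, 0, 0], "hand": 0.0},
  {"slide": [0, 0, 0.006], "delta_rot": [0, 0, 0], "hand": 0.0},
  {"slide": [0, 0, 0.001], "delta_rot": [0, 0, 0], "hand": 0.0},
  {"slide": [0, 0, 0], "delta_rot": [0, 0, 0], "hand": 0.0},
  {"slide": [0, 0, 0], "delta_rot": [0, 0, 0], "hand": 0.0},
], force=20)

```text
clock: 16.65
tcp_pos: [0.4351, 0.2002, 0.0689]
tool_rot: [0.791, 0.612, 0.001, 0.0]
ft_force: [-0.3, -0.3, -0.1]
grip_width: 0.0004
finger_force: 0.0
```

Request:
play_rows([
  {"slide": [0, 0, 0.001], "delta_rot": [0, 0, 0], "hand": 0.0},
  {"slide": [0, 0, 0.001], "delta_rot": [0, 0, 0], "hand": 0.0},
  {"slide": [0, 0, 0.0006], "delta_rot": [0, 0, 0], "hand": 0.0},
  {"slide": [0, 0, 0], "delta_rot": [0, 0, 0], "hand": 0.0},
  {"slide": [0, 0, 0], "delta_rot": [0, 0, 0], "hand": 0.0},
])

```text
clock: 17.27
tcp_pos: [0.4346, 0.2, 0.0656]
tool_rot: [0.791, 0.612, 0.0, -0.0]
ft_force: [0.0, 0.9, 0.0]
grip_width: 0.0004
finger_force: 0.0
```

Request:
play_rows([
  {"slide": [0, 0, 0.0008], "delta_rot": [0, 0, 0], "hand": 0.0},
  {"slide": [0, 0, 0.0008], "delta_rot": [0, 0, 0], "hand": 0.0},
  {"slide": [0, 0, 0], "delta_rot": [0, 0, 0], "hand": 0.0},
  {"slide": [0, 0, 0], "delta_rot": [0, 0, 0], "hand": 0.0},
])

```text
clock: 17.77
tcp_pos: [0.4347, 0.2001, 0.0643]
tool_rot: [0.791, 0.612, 0.0, 0.0]
ft_force: [-0.9, 0.1, 3.4]
grip_width: 0.0002
finger_force: 1.5
```

Contact is at z 0.0643, as expected for a level deck. I'll press slightly more.

Request:
play_rows([
  {"slide": [0, 0, 0.0004], "delta_rot": [0, 0, 0], "hand": 0.0},
  {"slide": [0, 0, 0.0003], "delta_rot": [0, 0, 0], "hand": 0.0},
  {"slide": [0, 0, 0], "delta_rot": [0, 0, 0], "hand": 0.0},
  {"slide": [0, 0, 0], "delta_rot": [0, 0, 0], "hand": 0.0},
])

```text
clock: 18.27
tcp_pos: [0.435, 0.2001, 0.0642]
tool_rot: [0.791, 0.612, 0.001, 0.0]
ft_force: [-2.0, -0.5, 7.7]
grip_width: 0.0003
finger_force: 3.9
```

The deck held firm at 7.7 N. Now the end over the short legs.

Request:
play_rows([
  {"slide": [0, 0, -0.003], "delta_rot": [0, 0, 0], "hand": 0.0},
  {"slide": [0, 0, -0.012], "delta_rot": [0, 0, 0], "hand": 0.0},
  {"slide": [0, 0, -0.03], "delta_rot": [0, 0, 0], "hand": 0.0},
  {"slide": [0, 0, -0.03], "delta_rot": [0, 0, 0], "hand": 0.0},
  {"slide": [0, 0, -0.01], "delta_rot": [0, 0, 0], "hand": 0.0},
  {"slide": [-0.02, 0, 0], "delta_rot": [0, 0, 0], "hand": 0.0},
  {"slide": [-0.03, 0, 0], "delta_rot": [0, 0, 0], "hand": 0.0},
  {"slide": [-0.03, 0, 0], "delta_rot": [0, 0, 0], "hand": 0.0},
  {"slide": [-0.011, 0, 0], "delta_rot": [0, 0, 0], "hand": 0.0},
  {"slide": [0, 0, 0], "delta_rot": [0, 0, 0], "hand": 0.0},
  {"slide": [0, 0, 0.015], "delta_rot": [0, 0, 0], "hand": 0.0},
])

```text
clock: 19.65
tcp_pos: [0.4131, 0.1124, 0.1338]
tool_rot: [0.791, 0.612, 0.001, 0.0]
ft_force: [0.2, -0.5, -0.6]
grip_width: 0.0005
finger_force: 0.0
```

Request:
play_rows([
  {"slide": [0, 0, 0.03], "delta_rot": [0, 0, 0], "hand": 0.0},
  {"slide": [0, 0, 0.02], "delta_rot": [0, 0, 0], "hand": 0.0},
  {"slide": [0, 0, 0.012], "delta_rot": [0, 0, 0], "hand": 0.0},
  {"slide": [0, 0, 0.004], "delta_rot": [0, 0, 0], "hand": 0.0},
  {"slide": [0, 0, 0.001], "delta_rot": [0, 0, 0], "hand": 0.0},
  {"slide": [0, 0, 0], "delta_rot": [0, 0, 0], "hand": 0.0},
  {"slide": [0, 0, 0], "delta_rot": [0, 0, 0], "hand": 0.0},
])

```text
clock: 20.52
tcp_pos: [0.4123, 0.112, 0.0669]
tool_rot: [0.791, 0.612, 0.001, 0.0]
ft_force: [-0.5, -0.4, -0.1]
grip_width: 0.0002
finger_force: 0.0
```

Request:
play_rows([
  {"slide": [0, 0, 0.001], "delta_rot": [0, 0, 0], "hand": 0.0},
  {"slide": [0, 0, 0.001], "delta_rot": [0, 0, 0], "hand": 0.0},
  {"slide": [0, 0, 0.0006], "delta_rot": [0, 0, 0], "hand": 0.0},
  {"slide": [0, 0, 0], "delta_rot": [0, 0, 0], "hand": 0.0},
  {"slide": [0, 0, 0], "delta_rot": [0, 0, 0], "hand": 0.0},
])

```text
clock: 21.15
tcp_pos: [0.4119, 0.112, 0.0642]
tool_rot: [0.791, 0.612, 0.0, 0.0]
ft_force: [-1.0, -0.1, 4.5]
grip_width: 0.0006
finger_force: 2.7
```

Request:
play_rows([
  {"slide": [0, 0, 0.0005], "delta_rot": [0, 0, 0], "hand": 0.0},
  {"slide": [0, 0, 0], "delta_rot": [0, 0, 0], "hand": 0.0},
  {"slide": [0, 0, 0], "delta_rot": [0, 0, 0], "hand": 0.0},
  {"slide": [0, 0, 0], "delta_rot": [0, 0, 0], "hand": 0.0},
])

```text
clock: 21.65
tcp_pos: [0.4119, 0.1119, 0.0642]
tool_rot: [0.791, 0.612, 0.0, 0.0]
ft_force: [-2.5, -0.1, 9.8]
grip_width: 0.0004
finger_force: 4.8
```

Request:
play_rows([
  {"slide": [0, 0, -0.003], "delta_rot": [0, 0, 0], "hand": 0.0},
  {"slide": [0, 0, -0.012], "delta_rot": [0, 0, 0], "hand": 0.0},
  {"slide": [0, 0, -0.03], "delta_rot": [0, 0, 0], "hand": 0.0},
  {"slide": [0, 0, -0.04], "delta_rot": [0, 0, 0], "hand": 0.0},
  {"slide": [0, 0, -0.04], "delta_rot": [0, 0, 0], "hand": 0.0},
  {"slide": [-0.03, 0, -0.02], "delta_rot": [0, 0, 0], "hand": 0.0},
  {"slide": [-0.03, 0, 0], "delta_rot": [0, 0, 0], "hand": 0.0},
  {"slide": [0, 0, 0], "delta_rot": [0, 0, 0], "hand": 0.0},
  {"slide": [0, 0, 0], "delta_rot": [0, 0, 0], "hand": 0.0},
])

```text
clock: 22.78
tcp_pos: [0.3969, 0.0543, 0.2084]
tool_rot: [0.791, 0.612, 0.0, -0.0]
ft_force: [-0.7, 0.1, -1.0]
grip_width: 0.0004
finger_force: 0.0
```

```bash
python3 - <<'E'
from station import env
from h import *
s=st(env)
for n in ("scene","side"): cv2.imwrite(f"pics/{n}5.png",env.grab_frame(n)[:,:,::-1])
a=cv2.imread("pics/scene5.png")[140:300,190:350];b=cv2.imread("pics/side5.png")[190:350,260:420]
cv2.imwrite("pics/m6.png",np.hstack([cv2.resize(a,(400,400),interpolation=2),cv2.resize(b,(400,400),interpolation=2)]))
E
```

```text
t 22.775 tcp [0.3969 0.0543 0.2084] F [-0.6521  0.1046 -1.0235] grip 0.00036491665639391954 0.0 xyaw 75.469898569549 z [ 0.0003  0.0009 -1.    ] j6 0.21443315031361476
```

View pics/m6.png

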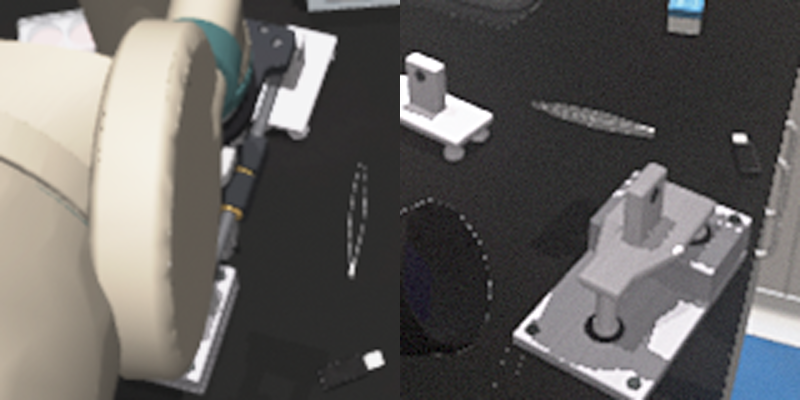

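The bracket stands level, with the visible feet centred in their pads. The deck was at 64.2 mm under both presses, the low bracket hasn't moved, and the arm is clear.

```bash
python3 -c "
from station import env
print(env.job_done())"
```

```text
the job is handed in; nothing more can be done
None
```

The tripod bracket is standing level on its three pads and did not rock when pressed at each end (7.7 N over the long leg, then 9.8 N over the short legs); the low bracket was left where it was, and the job was handed in at about 23 s.

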